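# Lock the spice chest and put the key back

### The job

Lock up the spice chest: shut its lid fully, then take the key from the little walnut shelf, push it fully into the lock and, with the key, turn the lock clockwise as far as it goes so that the latch bar lies across the shut lid. Then draw the key out and put it back fully seated and upright in the hole of the walnut shelf, leaving the lid shut and the lock turned. Leave the jar, the spice dispenser and the crock where they stand.

Things in the scene. Friction and masses are not known exactly. Their poses are not given: they have to be found in the camera images.
- chest: Fixed white enamelled steel box, 160 (x) x 180 (y) x 90 mm, open on top under a hinged walnut lid, with small jars inside. Origin: centre of the box's underside; x points from the front to the hinge side, y along the hinge, z up. A 64 x 64 mm lock tower, 85 mm high, stands against its -y side.
- lid (a joint): Hinge of the walnut lid, rad: 0 shut, grows as the front edge lifts (to 1.3). Stiff: it stays where it is left. The lid is 172 mm from hinge to front edge, 180 mm wide, 8 mm thick, flat with no handle; shut, its top is 98 mm above the table and its front edge overhangs the box by 12 mm.
- lid_hinge (a point): Middle of the lid's hinge line, 90 mm above the table (level with the lid's underside). Axes as the chest's; the lid opens about +y.
- lid_edge (a point): Middle of the lid's front edge, on its upper face. Axes turn with the lid: x from the front edge to the hinge, z out of the upper face.
- latch (a joint): Turn of the lock cylinder, rad: 0 unlocked, grows clockwise as seen from above, to a stop at 1.35 (locked: the latch bar then points along the chest's +y, over the lid). Stays where it is left.
- lock_mouth (a point): Centre of the key slot at the top face of the steel lock cylinder (51 mm diameter), 108 mm above the table. z up; x is the slot's long direction and points along the latch bar; turns with the cylinder. Slot 18.5 x 8.5 mm, 39 mm deep. The latch bar is 18 mm wide, reaches 75 mm from the axis and lies just under the cylinder's top face, its top 105 mm above the table.
- key: Loose steel key, about 90 g, standing blade down in the shelf's hole. Origin: centre of the blade's tip; z up along the key. Flat blade 16 mm (x) x 6 mm (y) x 34 mm long, then a round collar 36 mm in diameter and 5 mm thick, a neck, and a flat upright round bow 36 mm in diameter (in the x-z plane) and 10 mm thick (y); 81 mm high in all. Works either way round.
- key_seat (a point): Centre of the underside of the key's collar, 34 mm above the blade's tip; axes as the key's. It meets the lock's top face or the shelf's top when fully home.
- key_bow (a point): Centre of the key's round bow, where to grip it: 63 mm above the blade's tip, 24 mm above the collar's top; axes as the key's.
- key_shelf: Fixed narrow walnut board 90 (x) x 50 (y) x 18 mm on a white enamelled bracket, its top 130 mm above the table. Origin: on the table under the bracket; z up.
- shelf_hole (a point): Centre of the shelf's round key hole, 24 mm in diameter, right through, at the board's top face; axes as the shelf's.
- jar: Bystander: empty open glass jar, 80 mm diameter, 110 mm high. Origin: centre of its underside.
- dispenser: Bystander: push-top plastic spice dispenser, 52 mm diameter, 119 mm high. Origin: centre of its underside.
- crock: Bystander: stoneware crock with a wooden lid, 112 mm diameter, 135 mm high. Origin: centre of its underside.

How it is judged:
By the outcome, as a careful person would: the job done as asked, in the order asked, and still so for the second after the job is handed in, with the robot touching nothing.
It also fails if it takes over 64 s, if anything falls off the work surface, if the arm or the gripper's body presses on something with over 40 N, if the wrist force passes 120 N, or if a joint passes its speed limit or range.

### The arm

A 7-joint arm with a two-finger parallel gripper is mounted at the origin on the work surface. World frame = base frame: x ahead of the robot, y to its left, z up, the work surface at z = 0. Lengths are in m, angles in rad, forces in N, time in s.
With the tool pointing down it reaches from about 0.425 to 0.825 m from the base axis. Payload 3.6 kg.
Tool frame: the origin (TCP) lies midway between the tips of the shut fingers; the grasp point (between the pads) lies 19 mm behind it; z points along the fingers, y is the line along which they close (so a half turn about z gives the same grasp; the last joint's range is limited). The gripper opens to 85 mm and grips with 20 to 120 N. Pads are 22 mm wide; open, the fingers measure 114 mm over their backs; the gripper's body (76 mm by 85 mm) begins 54 mm behind the grasp point. The pads swing forward as they close: fully open they stand 13 mm farther back than shut.
Start: joints at [1.242, 0.615, -0.013, 1.423, 0.008, 1.103, -0.04], TCP at [0.194, -0.62, 0.231] pointing down, gripper open.
Joint ranges: [-3.12, 3.12], [-0.3, 2.06], [-1.34, 1.32], [0.26, 2.42], [-1.36, 4.5], [0.01, 1.98], [-2.84, 2.84]. Speed limits (rad/s): [2.79, 2.79, 3.14, 3.14, 3.14, 3.14, 3.14].

### API

Orientations are given as [roll, pitch, yaw] about the fixed x, y, z axes, in that order (R = Rz(yaw) Ry(pitch) Rx(roll)).
In Python, from rig import telemetry, camera, ctrl, nets gives the robot as it stands.
- The arm moves only by the tool drive_tool, never from a script. Its argument "moves" is a list that holds one entry, the list of rows, each a list of 6 numbers: the shift along the world's x, y, z in mm, then the turn, a rotation vector about the world's x, y, z in degrees. A call has 1 to 20 rows; each row is the pose to reach, as a shift and turn from the pose commanded when the call began; what a row does not reach only later rows make up. A row lasts 1/12 s, in which the tool goes at most 41.7 mm and 7.16 degrees, less where a joint would pass 70% of its speed; a pose out of reach is approached as far as the arm can. A call with a gripper value outside its range is refused whole. "fingers" is the opening, from 0 (shut) to 1 (fully open), set as the call begins (left out, the last holds). The fingers move at their own pace and stop on an object; "grip_force" is the grip in N (left out, the last holds). Time passes only in rows, so rows that repeat a pose let the fingers close. It gives the time, the measured TCP pose, the force, the opening and the grip force at its end, in the units of the state.
- telemetry.observe(): the state, without advancing time (a new reading comes with each control period).
- camera(name): name is "scene" or "top"; returns a dict with "image" (480x640x3 uint8, blue, green, red), "z_map" (480x640 float32, m along the optical axis (not along the pixel's ray), 0 where there is no reading), "K" (3x3 intrinsics, pixels), "dist_coeffs" ([k1, k2, p1, p2, k3] as OpenCV has them; the pictures are not rectified), "world_from_camera" (4x4, takes a point from camera to world coordinates). Camera axes: x right, y down, z forward; pixel columns grow to the right and rows downward; lengths in m; the calibration is good to about 2 mm. A picture is of the moment at which its call begins.
- ctrl.close_job(): hands the job in; it is judged then, once.
Trained networks look in a picture, given as the dict that the camera call returned (one of the last four; its "shot" number tells which), for a name from the list of things; names that differ only in an ending like _2 or _b are one class to them, and where a whole thing is asked for, a point or a joint stands for the part that bears it (a point fixed in the world has none). Each returns a list of dicts, best first, with "p" (0 to 1); they miss things now and then, are a little off and sometimes report something else, mostly with a low value. They report only what shows in the picture. A call takes as long as a camera call.
- nets.boxes_of(picture, label): "uv" ([column, row] in pixels, amid what is visible of it).
- nets.outline_of(picture, label): "region" (480x640 bool, what is visible of it) and "uv" ([column, row] in pixels, amid what is visible of it).
The state is a dict: "time_s": time; "joint_positions": joint angles; "qvel": joint speeds; "joint_efforts": joint torques, N m; "eef_pos": TCP position; "tcp_rot": TCP orientation; "ft_force": force on the tool from outside, world axes, zero at the start; "torque": the same for the moment, N m; "finger_gap": opening from 0.0 (shut) to 1.0 (fully open); "grasp_force": force on a finger pad.
Only numpy, scipy, OpenCV 4.12 (cv2) and the standard library are available. Lean on these libraries where they do the work, as an engineer would, in place of code of your own. Each camera call takes 0.05 s, during which the arm holds its last target. There are 200 camera calls.

## Working session

There is one attempt and no reset: what is moved stays moved. The work goes in short steps, Python scripts to look and compute and a tool call to move; the robot and the scene stay as the last step left them, time stands still between calls to the robot, and variables do not carry over. Pictures are saved under pics/ and viewed, at most 10 in all, crops included, and the job is handed in when it is done.

Besides the shell and the picture viewer there is one more tool, called after "Call:" by a JSON object that holds its "op" and its "data". drive_tool: Moves the arm, as the interface text tells. Its arguments: {"type":"object","properties":{"moves":{"type":"array","items":{"type":"array","items":{"type":"array","items":{"type":"number"}}}},"fingers":{"type":"number"},"grip_force":{"type":"number"}},"required":["moves"]}

```bash
mkdir -p pics; cat > h.py <<'E'
import numpy as np, cv2
from rig import telemetry, camera, ctrl, nets
def world(c, uv, z=None):
    """pixel(s) -> world, by depth map values or given depth"""
    uv=np.atleast_2d(np.array(uv,float))
    n=cv2.undistortPoints(uv.reshape(-1,1,2),c["K"],np.array(c["dist_coeffs"])).reshape(-1,2)
    d=c["z_map"][uv[:,1].astype(int),uv[:,0].astype(int)]
    T=c["world_from_camera"]
    P=np.c_[n*d[:,None],d]
    return P@T[:3,:3].T+T[:3,3], d>0
def plane(c,uv,h):
    uv=np.atleast_2d(np.array(uv,float))
    n=cv2.undistortPoints(uv.reshape(-1,1,2),c["K"],np.array(c["dist_coeffs"])).reshape(-1,2)
    T=c["world_from_camera"]; r=np.c_[n,np.ones(len(n))]@T[:3,:3].T
    return T[:3,3]+r*((h-T[2,3])/r[:,2])[:,None]
def region_pts(c,m):
    v,u=np.nonzero(m); P,ok=world(c,np.c_[u,v]); return P[ok],np.c_[u,v][ok]
E
python3 - <<'E'
from h import *
print(telemetry.observe())
for n in("scene","top"):
    c=camera(n); cv2.imwrite(f"pics/{n}0.png",c["image"]); print(n,c["world_from_camera"].round(3).tolist())
    for l in("chest","lid","lid_edge","lid_hinge","latch","lock_mouth","key","key_bow","key_seat","key_shelf","shelf_hole","jar","dispenser","crock"):
        try:
            r=nets.outline_of(c,l)
            if not r: print(l,None);continue
            P,_=region_pts(c,r[0]["region"]); 
            print(l,round(r[0]["p"],2),np.round(r[0]["uv"]),len(P),P.min(0).round(3),P.max(0).round(3),np.median(P,0).round(3))
        except Exception as e: print(l,e)
    for l in("lid_edge","lid_hinge","lock_mouth","key_bow","key_seat","shelf_hole"):
        try:
            for b in nets.boxes_of(c,l)[:2]: print(" box",l,b, world(c,b["uv"])[0].round(3))
        except Exception as e: print(l,e)
E
```

```text
{'time_s': 0.0, 'joint_positions': array([ 1.24149284,  0.61594127, -0.01260833,  1.42488763,  0.00809495,
        1.1033881 , -0.04038474]), 'qvel': array([-1.02202575e-03,  5.49705220e-04,  3.14849464e-04,  1.51211699e-05,
       -5.01679467e-05, -1.59607207e-03,  2.62306298e-04]), 'joint_efforts': array([-1.83971465e-04, -4.69217920e+01,  2.59239748e-01, -1.71037120e+01,
        1.00191822e-02,  9.51608294e-03,  2.19997332e-05]), 'eef_pos': array([ 0.19360905, -0.61970428,  0.23012758]), 'tcp_rot': array([-3.13901867e+00,  3.71626730e-05,  3.02876382e-01]), 'ft_force': array([-0.01261733, -0.10457734,  0.30071147]), 'torque': array([-0.03876265, -0.02431158,  0.02777106]), 'grasp_force': 0.0, 'finger_gap': 1.0006339935565132}
scene [[0.091, 0.583, -0.807, 1.5], [0.996, -0.046, 0.079, -0.059], [0.009, -0.811, -0.585, 0.773], [0.0, 0.0, 0.0, 1.0]]
chest 0.8 [351. 228.] 13011 [ 0.109 -0.069 -0.004] [0.644 0.177 0.226] [0.59  0.068 0.119]
lid 0.57 [359. 208.] 8230 [ 0.112 -0.009 -0.005] [0.644 0.263 0.226] [0.58  0.083 0.157]
lid_edge 0.81 [356. 206.] 8140 [ 0.236 -0.009 -0.005] [0.64
[... 2786 characters left out ...]
1 -0.321 -0.004] [ 0.536 -0.212  0.17 ] [ 0.48  -0.238  0.127]
jar None
dispenser 0.85 [152. 339.] 902 [ 0.407  0.31  -0.003] [0.457 0.358 0.124] [0.433 0.325 0.096]
crock 0.9 [488. 175.] 3443 [ 0.695 -0.398 -0.004] [ 0.814 -0.247  0.137] [ 0.741 -0.292  0.116]
 box lid_edge {'uv': [283.7, 260.8], 'p': 0.82} [[0.568 0.084 0.171]]
 box lid_edge {'uv': [347.1, 293.9], 'p': 0.43} [[ 0.517 -0.031  0.066]]
 box lid_hinge {'uv': [346.2, 298.8], 'p': 0.51} [[ 0.506 -0.027  0.103]]
 box lock_mouth {'uv': [343.8, 296.1], 'p': 0.86} [[ 0.51  -0.022  0.109]]
 box key_bow {'uv': [477.5, 310.4], 'p': 0.74} [[ 0.481 -0.247  0.173]]
 box shelf_hole {'uv': [461.3, 311.3], 'p': 0.61} [[ 0.481 -0.23   0.13 ]]
```

```bash
python3 - <<'E'
import cv2
s=cv2.imread("pics/scene0.png");t=cv2.imread("pics/top0.png")
cv2.imwrite("pics/sc.png",cv2.resize(s[140:380,80:400],(800,600),interpolation=cv2.INTER_CUBIC))
cv2.imwrite("pics/tc.png",cv2.resize(t[150:390,220:540],(800,600),interpolation=cv2.INTER_CUBIC))
E
```

```text
(no output)
```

View pics/sc.png

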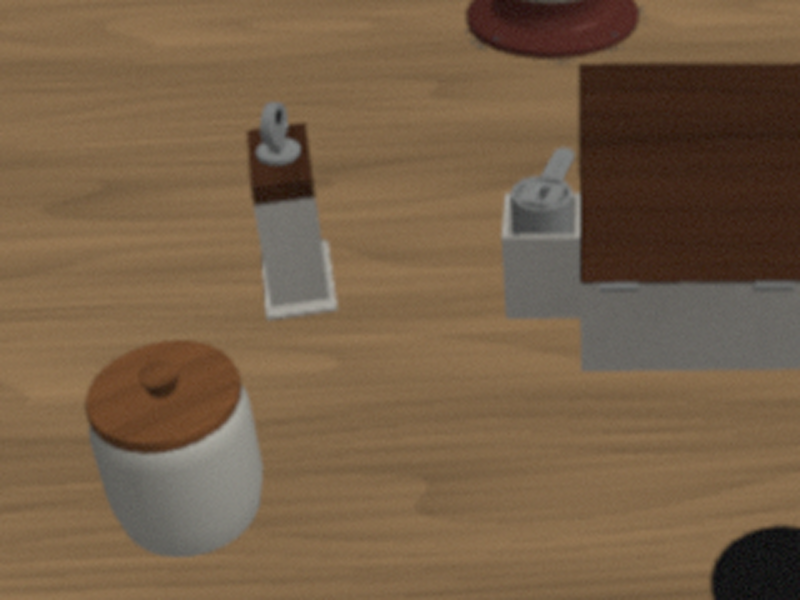

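View pics/tc.png

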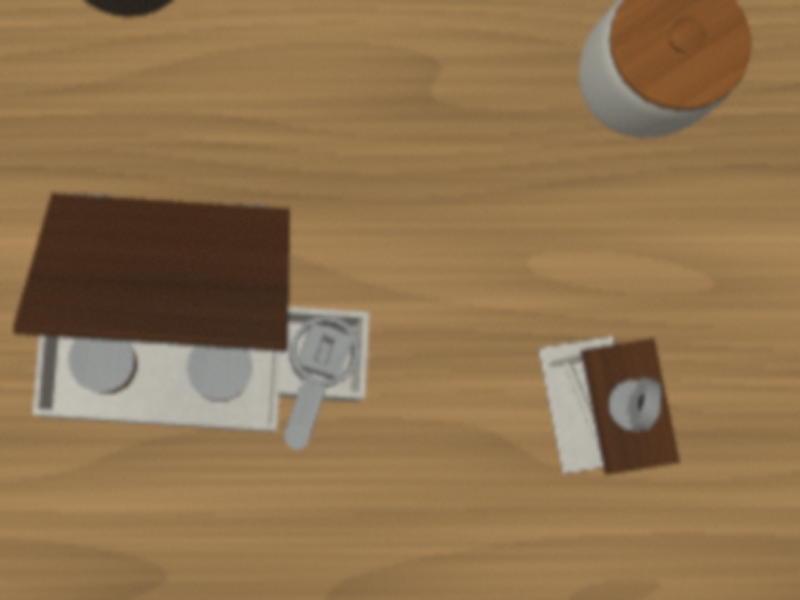

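The scene view shows the half-open lid, the lock tower at crop pixel (540,200) and the key in the shelf at (275,135). In the top view the bar points at the robot (295,435) and the slot is at (325,350). Next I'll measure these properly.

```bash
cat >> h.py <<'E'
def ang(v): return np.degrees(np.arctan2(v[1],v[0]))
def pca(P):
    P=P-P.mean(0); w,v=np.linalg.eigh(P.T@P/len(P)); return w**.5,v[:,::-1]
E
python3 - <<'E'
from h import *
def best(c,l): return nets.outline_of(c,l)[0]["region"]
t=camera("top"); s=camera("scene")
# lid plane from both
for n,c,l in(("scene",s,"lid_edge"),("top",t,"chest")):
    P,_=region_pts(c,best(c,l)); 
    P=P[(P[:,2]>.118)&(P[:,1]>-.02)&(P[:,0]>.45)]
    A=np.c_[P[:,:2],np.ones(len(P))]; w=np.linalg.lstsq(A,P[:,2],rcond=None)[0]
    nrm=np.array([-w[0],-w[1],1]);nrm/=np.linalg.norm(nrm)
    print(n,"lid tilt",np.arccos(nrm[2]),"hinge-axis yaw",ang(nrm[:2]),"zmax",np.percentile(P[:,2],[90,99,99.8]),"top pts",P[P[:,2]>np.percentile(P[:,2],97)].mean(0),P.min(0),P.max(0))
# lock disc: ring fit in height band
for n,c in(("top",t),("scene",s)):
    m=best(c,"latch"); P,uv=region_pts(c,m)
    Q=plane(c,uv,.1065); Q=Q[(P[:,2]>.098)]
    print(n,"latch plane bbox",Q.min(0),Q.max(0))
    w,v=pca(Q[:,:2]); print(" axis",ang(v[:,0]),w)
    m=best(c,"key"); P,uv=region_pts(c,m)
    B=P[(P[:,2]>.144)&(P[:,2]<.182)]; w,v=pca(B[:,:2]); print(n,"key bow",B.mean(0),(B.min(0)+B.max(0))/2,B.max(0),ang(v[:,0]),w,len(B))
    m=best(c,"key_shelf"); P,uv=region_pts(c,m)
    B=P[(P[:,2]>.124)&(P[:,2]<.134)]; w,v=pca(B[:,:2]);r=cv2.minAreaRect((B[:,:2]*1000).astype(np.float32)); print(n,"shelf",B.mean(0),ang(v[:,0]),w,r)
for n,c,b in(("top",t,(325,275,365,335)),("top",t,(455,295,490,330)),("scene",s,(280,190,325,240)),("scene",s,(175,175,215,215))):
    cv2.imwrite(f"pics/z_{n}_{b[0]}.png",cv2.resize(c["image"][b[1]:b[3],b[0]:b[2]],None,fx=10,fy=10,interpolation=cv2.INTER_CUBIC)[:600,:450])
a=[cv2.resize(cv2.imread(f"pics/z_{x}.png"),(400,300 if 0 else 300)) for x in("top_325","top_455","scene_280","scene_175")]
a=[cv2.copyMakeBorder(cv2.imread(f"pics/z_{x}.png"),0,600,0,450,cv2.BORDER_CONSTANT)[:600,:400] for x in("top_325","top_455")]
cv2.imwrite("pics/za.png",np.hstack(a))
E
```

```text
scene lid tilt 0.8552016678800536 hinge-axis yaw -3.9125628815921956 zmax [0.21307472 0.22295543 0.22431693] top pts [0.52676691 0.09722019 0.22245914] [ 0.51733331 -0.00758939  0.11803438] [0.62815554 0.17779705 0.22525624]
top lid tilt 0.8495504864997723 hinge-axis yaw -4.015821026768051 zmax [0.22150628 0.2261375  0.22734582] top pts [0.52336688 0.08671821 0.22586575] [ 0.51349207 -0.00693492  0.11801278] [0.62235854 0.17725069 0.22837247]
top latch plane bbox [ 0.45135676 -0.05776107  0.1065    ] [ 0.54548479 -0.00395632  0.1065    ]
 axis 159.79056097499904 [0.01086745 0.0266616 ]
top key bow [ 0.47929886 -0.24777471  0.1679211 ] [ 0.4790243  -0.24985073  0.16249311] [ 0.49625296 -0.24128444  0.17967015] 166.0205967395662 [0.00324728 0.00954115] 198
top shelf [ 0.47879627 -0.24794475  0.13000605] -170.82866413082283 [0.01589858 0.0295282 ] ((479.7095947265625, -249.6876983642578), (90.38095092773438, 52.45032501220703), 9.672537803649902)
scene latch plane bbox [ 0.45829679 -0.05811469  0.1065    ] [ 0.56196027 -0.00483976  0.1065    ]
 axis 163.35448970169102 [0.01182189 0.02663094]
scene key bow [ 0.4863657  -0.25063536  0.16272609] [ 0.48212926 -0.2513982   0.16209101] [ 0.50025647 -0.24275773  0.17960904] 157.23116199749137 [0.00290065 0.01015819] 165
scene shelf [ 0.49508549 -0.24839101  0.1289993 ] -173.80007848182373 [0.01676984 0.02700253] ((481.86639404296875, -251.20294189453125), (93.00360870361328, 51.09452438354492), 9.368001937866211)
```

View pics/za.png

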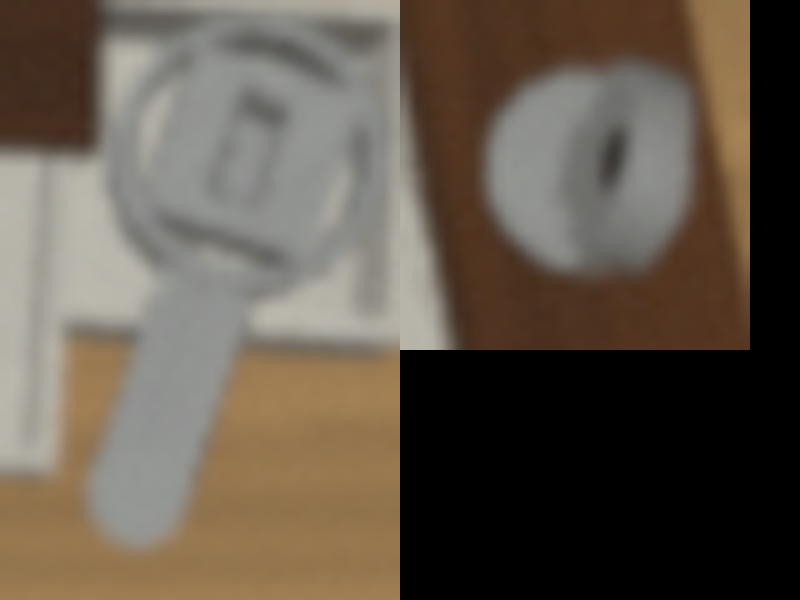

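The close-up shows the slot centred near top-camera pixel (349.5,289.5), pointing at yaw about 163.5°. That agrees with a chest yaw of -4°. I'll do the lid first.

Call:
{"op": "drive_tool", "data": {"moves": [[[256,270,35,0,0,36],[256,270,35,0,0,36],[256,270,35,0,0,36],[256,270,35,0,0,36],[256,270,35,0,0,36],[256,270,35,0,0,36],[256,270,35,0,0,36],[256,270,35,0,0,36],[256,270,35,0,0,36],[343,705,30,0,0,72],[343,705,30,0,0,72],[343,705,30,0,0,72],[343,705,30,0,0,72],[343,705,30,0,0,72],[343,705,30,0,0,72],[343,705,30,0,0,72],[343,705,30,0,0,72],[343,705,30,0,0,72],[343,705,30,0,0,72],[343,705,30,0,0,72]]], "fingers": 0}}

```text
time_s: 4.27
eef_pos: [0.5369, 0.09, 0.2618]
tcp_rot: [3.14, -0.003, 1.564]
ft_force: [0.8, -0.3, 0.0]
finger_gap: -0.001
grasp_force: 0.0
```

Call:
{"op": "drive_tool", "data": {"moves": [[[0,-5,-25,0,0,0],[0,-5,-45,0,0,0],[-3,-5,-56,0,0,0],[-10,-5,-62,0,0,0],[-17,-5,-69,0,0,0],[-24,-5,-78,0,0,0],[-31,-5,-87,0,0,0],[-37,-5,-96,0,0,0],[-42,-5,-106,0,0,0],[-46,-5,-115,0,0,0],[-50,-5,-126,0,0,0],[-53,-5,-137,0,0,0],[-56,-5,-148,0,0,0],[-57,-5,-156,0,0,0],[-57,-5,-162,0,0,0],[-57,-5,-165,0,0,0],[-57,-5,-166,0,0,0],[-57,-5,-166,0,0,0]]]}}

```text
time_s: 5.77
eef_pos: [0.4797, 0.0796, 0.0978]
tcp_rot: [3.141, 0.002, 1.56]
ft_force: [-6.5, -2.2, 21.6]
finger_gap: -0.003
grasp_force: 10.4
```

Call:
{"op": "drive_tool", "data": {"moves": [[[0,0,-4,0,0,0],[0,0,-4,0,0,0],[0,0,40,0,0,0],[0,-30,150,0,0,7],[-20,-300,200,0,0,73],[-20,-300,200,0,0,73],[-20,-300,200,0,0,73],[-20,-300,200,0,0,73],[-20,-300,200,0,0,73],[-20,-300,200,0,0,73],[-20,-300,200,0,0,73],[-20,-300,200,0,0,73],[-130,-570,200,0,0,73],[-130,-570,200,0,0,73],[-130,-570,200,0,0,73],[-130,-570,200,0,0,73],[-130,-570,200,0,0,73],[-130,-570,200,0,0,73],[-130,-570,200,0,0,73]]], "fingers": 0.5}}

```text
time_s: 7.35
eef_pos: [0.3527, -0.4813, 0.2952]
tcp_rot: [-3.141, -0.0, 2.833]
ft_force: [1.1, 0.1, -0.1]
finger_gap: 0.499
grasp_force: 0.0
```

```bash
cat > m.py <<'E'
from h import *
def best(c,l): return nets.outline_of(c,l)[0]["region"]
t=camera("top"); s=camera("scene"); np.set_printoptions(precision=4,suppress=True)
for n,c in(("top",t),("scene",s)):
    cv2.imwrite(f"pics/{n}_m.png",c["image"])
    h,w=c["z_map"].shape; v,u=np.mgrid[:h,:w]; P,ok=world(c,np.c_[u.ravel(),v.ravel()]); P=P[ok]
    L=P[(abs(P[:,0]-.55)<.06)&(abs(P[:,1]-.085)<.07)]; print(n,"lid z",np.percentile(L[:,2],[2,50,98]))
    K=P[(abs(P[:,0]-.48)<.03)&(abs(P[:,1]+.25)<.03)&(P[:,2]>.17)&(P[:,2]<.185)]
    w,v=pca(K[:,:2]); print(" bow rim",K.mean(0),ang(v[:,0]),w,len(K),cv2.minAreaRect((K[:,:2]*1000).astype(np.float32)))
    K=P[(abs(P[:,0]-.48)<.03)&(abs(P[:,1]+.25)<.03)&(P[:,2]>.1325)&(P[:,2]<.139)]
    print(" collar",cv2.minEnclosingCircle((K[:,:2]*1000).astype(np.float32)),K.mean(0))
    T=P[(abs(P[:,0]-.51)<.06)&(abs(P[:,1]+.03)<.05)&(P[:,2]>.075)&(P[:,2]<.095)]
    print(" tower rim",cv2.minAreaRect((T[:,:2]*1000).astype(np.float32)))
a=[cv2.resize(c["image"][b[1]:b[1]+40,b[0]:b[0]+40],(400,400),interpolation=cv2.INTER_CUBIC) for c,b in((t,(325,275)),(s,(280,195)))]
cv2.imwrite("pics/zb.png",np.hstack(a))
E
python3 m.py
```

```text
top lid z [0.094  0.0981 0.1022]
 bow rim [ 0.4797 -0.2493  0.1744] 166.00451687853757 [0.0031 0.0075] 102 ((479.3927307128906, -249.49703979492188), (11.449414253234863, 29.208248138427734), 77.68693542480469)
 collar ((480.45318603515625, -252.0901641845703), 39.189857482910156) [ 0.4813 -0.2425  0.1349]
 tower rim ((511.8014221191406, -23.264606475830078), (84.59146881103516, 113.96368408203125), 89.40570068359375)
scene lid z [-0.7563  0.0956  0.0992]
 bow rim [ 0.4851 -0.2516  0.1743] 161.6622235591635 [0.0035 0.0064] 46 ((482.80621337890625, -252.021240234375), (11.329047203063965, 24.462736129760742), 74.14688873291016)
 collar ((481.11724853515625, -247.87579345703125), 21.916101455688477) [ 0.4857 -0.2504  0.1345]
 tower rim ((505.6753845214844, -24.03009033203125), (86.0224609375, 107.02405548095703), 89.19551086425781)
```

View pics/zb.png

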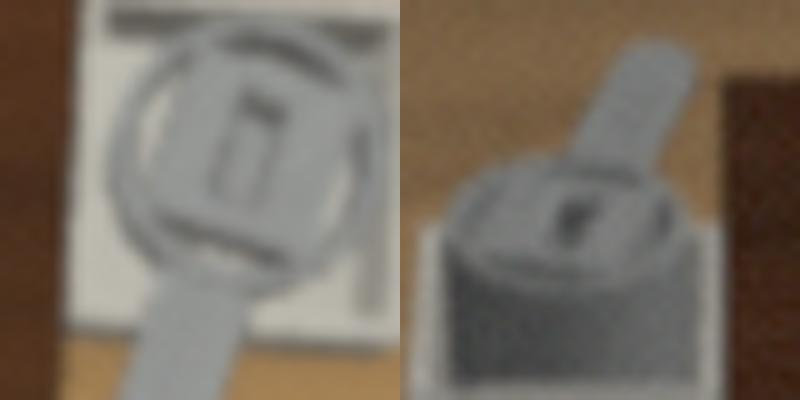

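Call:
{"op": "drive_tool", "data": {"moves": [[[127,231,-55,0,0,2.7],[127,231,-55,0,0,2.7],[127,231,-55,0,0,2.7],[127,231,-55,0,0,2.7],[127,231,-55,0,0,2.7],[127,231,-55,0,0,2.7],[127,231,-55,0,0,2.7],[127,231,-55,0,0,2.7],[127,231,-55,0,0,2.7],[127,231,-55,0,0,2.7]]]}}

```text
time_s: 8.28
eef_pos: [0.4808, -0.2496, 0.24]
tcp_rot: [-3.14, -0.0, 2.879]
ft_force: [-0.4, -0.7, -0.4]
finger_gap: 0.499
grasp_force: 0.0
```

```bash
python3 - <<'E'
from h import *
o=telemetry.observe(); print(o["eef_pos"],np.degrees(o["tcp_rot"]),o["joint_positions"].round(2))
t=camera("top"); s=camera("scene")
for n,c,p in(("top",t,[(349.3,289.3),(349.2,290.1)]),("scene",s,[(297.3,216.2),(296.2,216.3)])):
    print(n,plane(c,p,.108).round(4))
E
```

```text
[ 0.48079066 -0.24961891  0.24004099] [-1.79908991e+02 -2.60132180e-02  1.64938498e+02] [ 0.94  0.54 -0.78  1.71  0.42  1.07  1.33]
top [[ 0.5228 -0.0325  0.108 ]
 [ 0.5214 -0.0323  0.108 ]]
scene [[ 0.5216 -0.0322  0.108 ]
 [ 0.5218 -0.0345  0.108 ]]
```

Call:
{"op": "drive_tool", "data": {"moves": [[[-1,0,-40,0,0,0],[-1,0,-70,0,0,0],[-1,0,-88,0,0,0],[-1,0,-98,0,0,0],[-1,0,-98,0,0,0],[-1,0,-98,0,0,0]]]}}

```text
time_s: 8.88
eef_pos: [0.4805, -0.249, 0.1425]
tcp_rot: [-3.142, 0.001, 2.879]
ft_force: [0.8, 0.2, -0.4]
finger_gap: 0.498
grasp_force: 0.0
```

Call:
{"op": "drive_tool", "data": {"moves": [[[0,0,0,0,0,0],[0,0,0,0,0,0],[0,0,0,0,0,0],[0,0,0,0,0,0],[0,0,0,0,0,0],[0,0,0,0,0,0],[0,0,0,0,0,0],[0,0,0,0,0,0],[0,0,0,0,0,0]]], "fingers": 0, "grip_force": 60}}

```text
time_s: 9.63
eef_pos: [0.4813, -0.2485, 0.1436]
tcp_rot: [-3.141, 0.003, 2.88]
ft_force: [-1.0, -0.3, 6.2]
finger_gap: 0.11
grasp_force: 59.2
```

Call:
{"op": "drive_tool", "data": {"moves": [[[0,0,30,0,0,0],[0,0,70,0,0,0],[41,215,80,0,0,-1.5],[41,215,80,0,0,-1.5],[41,215,80,0,0,-1.5],[41,215,80,0,0,-1.5],[41,215,80,0,0,-1.5],[41,215,80,0,0,-1.5],[41,215,80,0,0,-1.5],[41,215,80,0,0,-1.5],[41,215,80,0,0,-1.5]]]}}

```text
time_s: 10.55
eef_pos: [0.5209, -0.0351, 0.2216]
tcp_rot: [-3.14, -0.001, 2.852]
ft_force: [-0.1, -0.2, -1.3]
finger_gap: 0.112
grasp_force: 59.1
```

```bash
cat > k.py <<'E'
from h import *
o=telemetry.observe(); e=o["eef_pos"]; print(e,np.degrees(o["tcp_rot"]),o["joint_positions"].round(2),o["ft_force"])
t=camera("top"); s=camera("scene"); np.set_printoptions(precision=4,suppress=True)
for n,c in(("top",t),("scene",s)):
    cv2.imwrite(f"pics/{n}_k.png",c["image"])
    h,w=c["z_map"].shape; v,u=np.mgrid[:h,:w]; P,ok=world(c,np.c_[u.ravel(),v.ravel()]); P=P[ok]
    D=P-e; N=P[(abs(D[:,0])<.03)&(abs(D[:,1])<.03)]
    for a,b in((-.05,-.045),(-.045,-.03),(-.03,-.014),(-.014,-.009),(-.009,-.003)):
        Q=N[(N[:,2]-e[2]>a)&(N[:,2]-e[2]<b)]
        if len(Q): print(n,a,len(Q),Q.min(0),Q.max(0),Q.mean(0))
b=np.array([270,150]); A=s["image"][b[1]:b[1]+90,b[0]:b[0]+60]
B=t["image"][250:340,310:370]
cv2.imwrite("pics/zk.png",np.hstack([cv2.resize(x,(400,600),interpolation=cv2.INTER_CUBIC) for x in(A,B)]))
E
python3 k.py
```

```text
[ 0.520861   -0.03509808  0.22160323] [-1.79884735e+02 -5.28208910e-02  1.63417827e+02] [ 0.53  0.52 -0.76  1.79  0.42  1.    0.88] [-0.07570896 -0.16190905 -1.31808945]
scene -0.05 4 [ 0.5235 -0.0394  0.1748] [ 0.5287 -0.0353  0.1765] [ 0.5263 -0.0379  0.1755]
scene -0.045 32 [ 0.5145 -0.0413  0.177 ] [ 0.5311 -0.0326  0.1915] [ 0.5254 -0.037   0.1843]
scene -0.03 22 [ 0.5139 -0.0503  0.1918] [ 0.5344 -0.031   0.2075] [ 0.5266 -0.038   0.1972]
scene -0.014 90 [ 0.5093 -0.0539  0.2077] [ 0.5408 -0.0204  0.2126] [ 0.528  -0.0369  0.211 ]
scene -0.009 40 [ 0.516  -0.0519  0.2127] [ 0.541  -0.0222  0.2185] [ 0.5269 -0.0375  0.2143]
```

View pics/zk.png

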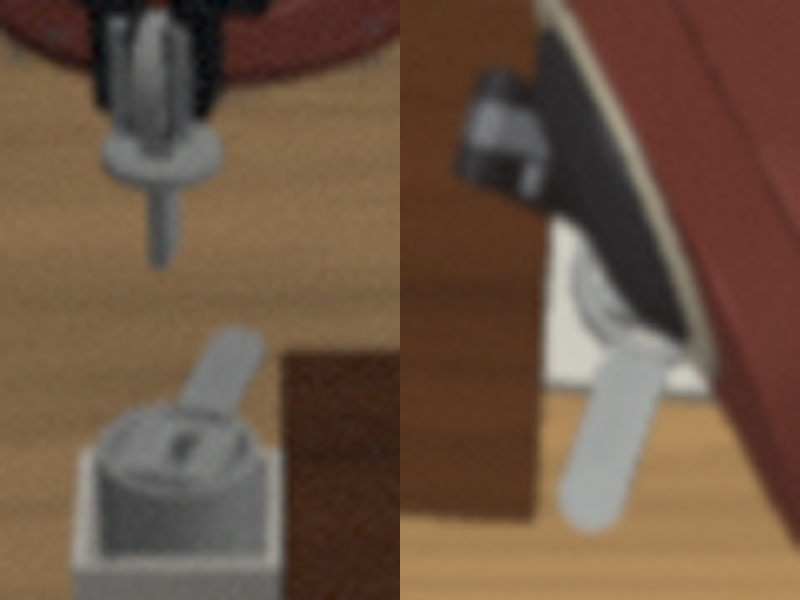

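```bash
cat > f.py <<'E'
from h import *
from scipy.optimize import least_squares
np.set_printoptions(precision=4,suppress=True)
cs=[camera("scene") for _ in range(10)]; c=cs[0]
o=telemetry.observe(); e=o["eef_pos"]; print("tcp",e)
im=np.mean([x["image"].astype(float) for x in cs],0); np.save("im.npy",im)
sat=im[...,2]-im[...,0]; 
def proj(p):
    T=np.linalg.inv(c["world_from_camera"]); r=cv2.Rodrigues(T[:3,:3])[0]
    return cv2.projectPoints(np.array(p,float).reshape(-1,3),r,T[:3,3],c["K"],np.array(c["dist_coeffs"]))[0].reshape(-1,2)
def cross(u,v,du,dv,L=4):
    k=np.arange(-L,L+.01,.25); x=(u+k*du).astype(np.float32); y=(v+k*dv).astype(np.float32)
    g=cv2.remap(cv2.GaussianBlur(sat,(0,0),.7).astype(np.float32),x[None],y[None],cv2.INTER_LINEAR)[0]
    d=np.gradient(g); i=np.argmax(d); return k[i],d[i]
def fit(cen,R,z,angs):
    cen=np.array(cen,float); angs=np.radians(angs)
    for it in range(4):
        q=[]
        for a in angs:
            d=np.array([np.cos(a),np.sin(a)]); p=proj([[*(cen+R*d),z],[*(cen+(R+.001)*d),z]]); t=p[1]-p[0]; t/=np.linalg.norm(t)
            k,g=cross(*p[0],*t)
            if g>2: q.append((plane(c,p[0]+k*t,z)[0,:2]))
        q=np.array(q); r=least_squares(lambda m:np.linalg.norm(q-m,axis=1)-R,cen,loss="soft_l1",f_scale=.001); cen=r.x
    return cen,len(q),np.abs(r.fun).mean()
# angles: world azimuth around centre; camera is at +x
if __name__=="__main__":
    print("cyl far arc",fit((.522,-.033),.0255,.108,list(range(90,145,5))+list(range(185,260,5))))
    zb=e[2]-.0476+.034
    print("collar bottom, near arc",fit((.525,-.037),.018,zb,list(range(-80,-25,5))+list(range(25,80,5))))
    print("collar top, far arc",fit((.525,-.037),.018,zb+.005,list(range(95,120,5))+list(range(240,265,5))))
    print("tip pred px",proj([[e[0],e[1],e[2]-.0476],[e[0],e[1],zb]]))
E
python3 f.py
```

```text
tcp [ 0.5213 -0.0332  0.2221]
cyl far arc (array([ 0.5229, -0.0345]), 26, np.float64(0.0010091216716957034))
collar bottom, near arc (array([ 0.5198, -0.035 ]), 22, np.float64(0.0003941998136806759))
collar top, far arc (array([ 0.5228, -0.0353]), 10, np.float64(0.00036319504372290775))
tip pred px [[296.     188.4983]
 [295.5691 173.6658]]
```

Call:
{"op": "drive_tool", "data": {"moves": [[[1,0.5,-30,0,0,0],[1,0.5,-50,0,0,0],[1,0.5,-60,0,0,0],[1,0.5,-64,0,0,0],[1,0.5,-68,0,0,0],[1,0.5,-72,0,0,0],[1,0.5,-72,0,0,0]]]}}

```text
time_s: 11.73
eef_pos: [0.5227, -0.0328, 0.1504]
tcp_rot: [-3.141, 0.001, 2.854]
ft_force: [-0.4, -0.3, -0.1]
finger_gap: 0.107
grasp_force: 59.1
```

```bash
python3 - <<'E'
from h import *
for _ in range(4): camera("scene")
o=telemetry.observe(); print(o["eef_pos"],np.degrees(o["tcp_rot"]),o["ft_force"],o["torque"],o["time_s"])
E
```

```text
[ 0.52263229 -0.03267658  0.15064678] [1.79994617e+02 6.19325076e-02 1.63542227e+02] [ 0.24122054 -0.63446701 -0.82549013] [-0.05026591 -0.01338128  0.03492211] 11.9333
```

Call:
{"op": "drive_tool", "data": {"moves": [[[0,0,-5,0,0,0],[0,0,-10,0,0,0],[0,0,-15,0,0,0],[0,0,-20,0,0,0],[0,0,-25,0,0,0],[0,0,-28,0,0,0],[0,0,-29,0,0,0],[0,0,-30,0,0,0]]]}}

```text
time_s: 12.6
eef_pos: [0.522, -0.0325, 0.1215]
tcp_rot: [-3.14, -0.0, 2.855]
ft_force: [-4.6, -1.4, 18.9]
finger_gap: 0.108
grasp_force: 62.0
```

Call:
{"op": "drive_tool", "data": {"moves": [[[0,0,0.5,0,0,-5],[0,0,0.5,0,0,-11],[0,0,0.5,0,0,-17],[0,0,0.5,0,0,-23],[0,0,0.5,0,0,-29],[0,0,0.5,0,0,-35],[0,0,0.5,0,0,-41],[0,0,0.5,0,0,-47],[0,0,0.5,0,0,-53],[0,0,0.5,0,0,-59],[0,0,0.5,0,0,-65],[0,0,0.5,0,0,-70],[0,0,0.5,0,0,-74],[0,0,0.5,0,0,-77],[0,0,0.5,0,0,-79],[0,0,0.5,0,0,-79]]]}}

```text
time_s: 13.93
eef_pos: [0.5212, -0.034, 0.1215]
tcp_rot: [-3.14, 0.003, 1.474]
ft_force: [-3.8, -2.6, 9.3]
finger_gap: 0.109
grasp_force: 60.6
```

```bash
python3 - <<'E'
from h import *
o=telemetry.observe(); print(o["eef_pos"],np.degrees(o["tcp_rot"]),o["ft_force"],o["torque"],o["grasp_force"],o["joint_positions"])
s=camera("scene"); cv2.imwrite("pics/t1.png",cv2.resize(s["image"][160:260,250:400],(750,500),interpolation=cv2.INTER_CUBIC))
E
```

```text
[ 0.52119751 -0.0339547   0.12154637] [-1.79887796e+02  1.78887409e-01  8.44703661e+01] [-3.78425431 -2.57132125  9.3316207 ] [-0.62294159  0.87920479 -0.02073982] 60.629897117614746 [ 0.20466935  0.57629287 -0.27460029  1.91055283  0.23926259  0.6885511
 -0.31033753]
```

View pics/t1.png

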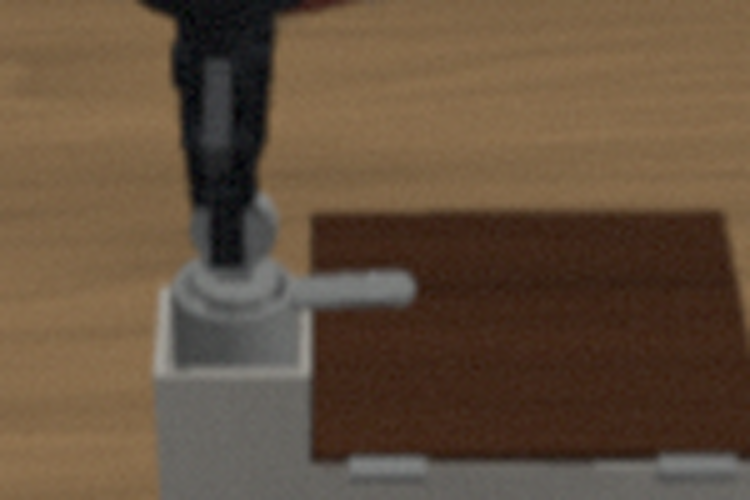

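The bar now lies over the lid, from crop (290,290) to (410,288). There's no stop torque yet, though, and the blade has angular play in the slot, so I'll turn further until I feel the stop.

Call:
{"op": "drive_tool", "data": {"moves": [[[0,0,0,0,0,-2],[0,0,0,0,0,-4],[0,0,0,0,0,-6],[0,0,0,0,0,-7],[0,0,0,0,0,-7]]]}}

```text
time_s: 14.4
eef_pos: [0.5207, -0.0339, 0.1215]
tcp_rot: [-3.139, 0.004, 1.353]
ft_force: [-5.5, -2.1, 10.4]
finger_gap: 0.111
grasp_force: 60.8
```

```bash
cat > bar.py <<'E'
from h import *
np.set_printoptions(precision=4,suppress=True)
o=telemetry.observe(); print(o["eef_pos"],np.degrees(o["tcp_rot"]),o["ft_force"],o["torque"],o["grasp_force"])
cs=[camera("scene") for _ in range(4)];c=cs[0];im=np.mean([x["image"].astype(float) for x in cs],0)
g=im.max(2); uv=np.array([(u,v) for v in range(200,235) for u in range(312,345)]); P=plane(c,uv,.105)
m=(g[uv[:,1],uv[:,0]]>95)&(P[:,1]>.002)&(P[:,1]<.033); Q=P[m]; w,v=pca(Q[:,:2]); print("bar",ang(v[:,0]),w,Q.mean(0),len(Q), "from axis",ang(Q.mean(0)-[.5225,-.0345,0]))
# lid front edge direction for chest yaw
E
python3 bar.py
```

```text
[ 0.5207 -0.0339  0.1215] [-179.8435    0.2009   77.5253] [-5.4746 -2.0777 10.395 ] [-0.5858  1.1751  0.0454] 60.79394817352295
bar -178.5828975225163 [0.0087 0.0302] [0.5064 0.0175 0.105 ] 125 from axis 107.21541298611997
```

Call:
{"op": "drive_tool", "data": {"moves": [[[0,0,0,0,0,-2],[0,0,0,0,0,-4],[0,0,0,0,0,-4]]]}}

```text
time_s: 14.85
eef_pos: [0.5203, -0.0339, 0.1216]
tcp_rot: [-3.139, 0.004, 1.284]
ft_force: [-5.1, -3.8, 11.4]
finger_gap: 0.112
grasp_force: 60.9
```

```bash
sed -i 's/g=im.max(2).*/g=im[...,2]-im[...,0]; print(im[205:230:2,325].round().astype(int).tolist()); uv=np.array([(u,v) for v in range(210,224) for u in range(312,345)]); P=plane(c,uv,.105)/; s/>95)/<12)/' bar.py; python3 bar.py
```

```text
[ 0.5203 -0.0339  0.1216] [-179.8279    0.2387   73.5883] [-5.1429 -3.7592 11.43  ] [-0.6714  1.2622  0.3354] 60.899500250816345
[[24, 37, 59], [23, 36, 58], [26, 40, 64], [23, 36, 60], [20, 34, 57], [104, 106, 109], [129, 130, 128], [123, 124, 123], [76, 78, 81], [26, 41, 63], [28, 40, 65], [26, 41, 67], [25, 38, 65]]
bar 84.72677107891225 [0.0071 0.0088] [0.5281 0.018  0.105 ] 102 from axis 83.9208025072034
```

Call:
{"op": "drive_tool", "data": {"moves": [[[0,0,0,0,0,-2],[0,0,0,0,0,-4],[0,0,0,0,0,-4]]]}}

```text
time_s: 15.3
eef_pos: [0.5202, -0.034, 0.1215]
tcp_rot: [-3.139, 0.005, 1.218]
ft_force: [-5.4, -3.6, 11.8]
finger_gap: 0.106
grasp_force: 62.2
```

```bash
python3 bar.py
```

```text
[ 0.5202 -0.034   0.1215] [-179.8502    0.297    69.7862] [-5.3984 -3.6423 11.7915] [-0.8206  1.2564  0.7369] 62.17730641365051
[[24, 37, 61], [26, 38, 60], [27, 40, 64], [26, 38, 62], [22, 34, 57], [102, 104, 107], [127, 128, 126], [121, 122, 120], [76, 78, 80], [31, 42, 64], [26, 39, 64], [28, 40, 67], [27, 41, 66]]
bar 88.89139669973412 [0.0068 0.0089] [0.5286 0.0181 0.105 ] 98 from axis 83.42560060137743
```

The torque has risen to 0.74 N·m and the bar isn't moving, so it's at the stop. I'll untwist into the play and draw the key out.

Call:
{"op": "drive_tool", "data": {"moves": [[[0,0,0,0,0,5],[-0.5,-0.5,0.5,0,0,10],[-0.5,-0.5,1,0,0,12],[-0.5,-0.5,1,0,0,12]]]}}

```text
time_s: 15.83
eef_pos: [0.5211, -0.034, 0.1216]
tcp_rot: [-3.14, 0.001, 1.424]
ft_force: [-0.8, -2.0, 2.9]
finger_gap: 0.108
grasp_force: 59.6
```

```bash
python3 bar.py
```

```text
[ 0.5211 -0.034   0.1216] [-179.9261    0.0729   81.5663] [-0.7924 -2.0277  2.8932] [-0.4989  0.443   0.0382] 59.591973423957825
[[24, 37, 60], [24, 37, 59], [24, 39, 64], [22, 36, 59], [20, 33, 56], [101, 104, 107], [128, 129, 128], [122, 124, 122], [75, 77, 80], [28, 41, 64], [25, 37, 63], [24, 38, 66], [28, 40, 64]]
bar 82.4296264637449 [0.0071 0.0088] [0.528  0.0179 0.105 ] 103 from axis 84.03777330080112
```

Call:
{"op": "drive_tool", "data": {"moves": [[[0,0,8,0,0,0],[0,0,18,0,0,0],[0,0,30,0,0,0],[0,0,50,0,0,0],[0,0,80,0,0,0],[-40,-215,90,0,0,83.4],[-40,-215,90,0,0,83.4],[-40,-215,90,0,0,83.4],[-40,-215,90,0,0,83.4],[-40,-215,90,0,0,83.4],[-40,-215,90,0,0,83.4],[-40,-215,90,0,0,83.4],[-40,-215,90,0,0,83.4],[-40,-215,90,0,0,83.4],[-40,-215,90,0,0,83.4],[-40,-215,90,0,0,83.4],[-40,-215,90,0,0,83.4],[-40,-215,90,0,0,83.4],[-40,-215,90,0,0,83.4],[-40,-215,90,0,0,83.4]]]}}

```text
time_s: 17.7
eef_pos: [0.4825, -0.2476, 0.2122]
tcp_rot: [3.141, 0.001, 2.877]
ft_force: [-0.1, -0.1, -0.6]
finger_gap: 0.109
grasp_force: 59.1
```

```bash
python3 bar.py; python3 - <<'E'
from h import *
s=camera("scene");t=camera("top")
cv2.imwrite("pics/r1.png",np.hstack([cv2.resize(s["image"][150:250,150:350],(500,250),interpolation=cv2.INTER_CUBIC),cv2.resize(t["image"][260:360,440:520],(200,250))]))
o=telemetry.observe();print(o["eef_pos"],np.degrees(o["tcp_rot"]),o["finger_gap"])
E
```

```text
[ 0.4825 -0.2476  0.2122] [179.963    0.0811 164.8577] [-0.0933 -0.1221 -0.5673] [-0.0035  0.0169  0.0061] 59.0608012676239
[[24, 37, 60], [24, 38, 60], [26, 40, 64], [26, 39, 63], [22, 34, 58], [103, 105, 109], [132, 132, 131], [126, 128, 126], [76, 78, 82], [29, 40, 64], [26, 40, 65], [28, 43, 70], [27, 41, 66]]
bar 82.4296264637449 [0.0071 0.0088] [0.528  0.0179 0.105 ] 103 from axis 84.03777330080112
[ 0.48188385 -0.24801146  0.21169573] [-1.79994901e+02  5.67896025e-03  1.64931801e+02] 0.10711027519084583
```

View pics/r1.png

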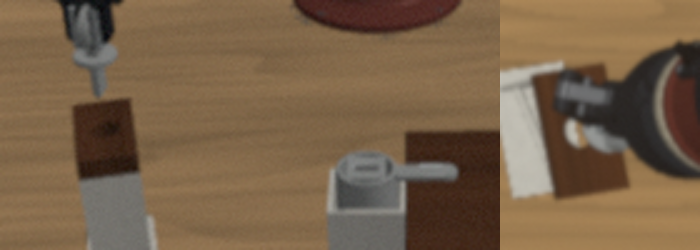

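Call:
{"op": "drive_tool", "data": {"moves": [[[-1,-1,-15,0,0,0],[-1,-1,-25,0,0,0],[-1,-1,-32,0,0,0],[-1,-1,-38,0,0,0],[-1,-1,-44,0,0,0],[-1,-1,-50,0,0,0],[-1,-1,-56,0,0,0],[-1,-1,-62,0,0,0],[-1,-1,-66,0,0,0],[-1,-1,-68,0,0,0],[-1,-1,-69,0,0,0],[-1,-1,-69,0,0,0]]]}}

```text
time_s: 19.0
eef_pos: [0.4805, -0.249, 0.1436]
tcp_rot: [-3.141, -0.001, 2.879]
ft_force: [-2.3, 0.1, 6.7]
finger_gap: 0.107
grasp_force: 60.2
```

Seated. Releasing to a part opening, lifting straight up and moving clear.

Call:
{"op": "drive_tool", "data": {"moves": [[[0,0,0.5,0,0,0],[0,0,0.5,0,0,0],[0,0,0.5,0,0,0],[0,0,0.5,0,0,0],[0,0,0.5,0,0,0],[0,0,0.5,0,0,0],[0,0,20,0,0,0],[0,0,50,0,0,0],[0,0,90,0,0,0],[0,0,130,0,0,0],[-120,-230,150,0,0,0],[-120,-230,150,0,0,0],[-120,-230,150,0,0,0],[-120,-230,150,0,0,0],[-120,-230,150,0,0,0],[-120,-230,150,0,0,0],[-120,-230,150,0,0,0],[-120,-230,150,0,0,0],[-120,-230,150,0,0,0],[-120,-230,150,0,0,0]]], "fingers": 0.5}}

```text
time_s: 20.67
eef_pos: [0.3621, -0.4772, 0.2926]
tcp_rot: [3.14, 0.0, 2.882]
ft_force: [0.8, 0.3, -0.3]
finger_gap: 0.499
grasp_force: 0.0
```

```bash
python3 m.py; python3 bar.py; python3 - <<'E'
import cv2,numpy as np
cv2.imwrite("pics/end.png",np.vstack([cv2.resize(cv2.imread("pics/scene_m.png")[130:280,130:430],(600,300)),cv2.resize(cv2.imread("pics/top_m.png")[240:390,220:520],(600,300))]))
E
```

```text
top lid z [0.0942 0.0982 0.1044]
 bow rim [ 0.4792 -0.2481  0.1745] 164.50428395418723 [0.003  0.0081] 106 ((479.0874938964844, -248.38412475585938), (10.820167541503906, 28.691844940185547), 77.18608093261719)
 collar ((483.33135986328125, -247.30584716796875), 34.07164001464844) [ 0.4815 -0.2421  0.1347]
 tower rim ((510.9947509765625, -23.258514404296875), (84.45686340332031, 115.83597564697266), 89.58890533447266)
scene lid z [-0.7565  0.0955  0.1005]
 bow rim [ 0.4843 -0.2506  0.1741] 156.0558650384055 [0.0032 0.0066] 44 ((483.995849609375, -251.92201232910156), (10.749052047729492, 27.97213363647461), 71.95848846435547)
 collar ((482.368896484375, -251.24630737304688), 19.264928817749023) [ 0.4848 -0.2492  0.1349]
 tower rim ((509.9268493652344, -23.904441833496094), (84.64026641845703, 115.019287109375), 88.06208038330078)
[ 0.3624 -0.477   0.2929] [179.954    0.024  165.1889] [ 0.152  -0.827  -0.7453] [ 0.0066  0.0202 -0.0146] 0.0
[[23, 35, 57], [21, 33, 57], [26, 37, 62], [24, 36, 60], [22, 34, 57], [101, 102, 106], [127, 127, 126], [121, 123, 122], [74, 76, 78], [28, 42, 62], [24, 37, 62], [27, 40, 67], [28, 41, 65]]
bar 82.4296264637449 [0.0071 0.0088] [0.528  0.0179 0.105 ] 103 from axis 84.03777330080112
```

View pics/end.png

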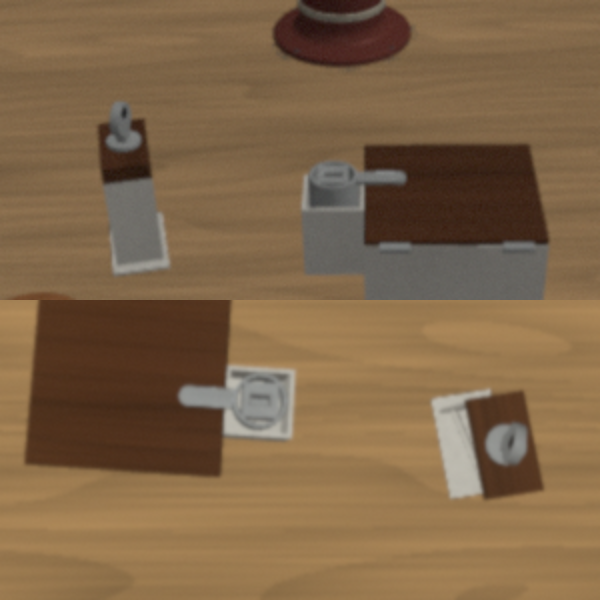

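The lid is shut, with the bar across it parallel to the lid's edge. The key stands upright and seated at crop (122,125), at the same height as before.

```bash
python3 -c "
from rig import ctrl; print(ctrl.close_job())"
```

```text
the job is handed in; nothing more can be done
None
```

I handed the job in at about 21 s: the lid is shut, the lock is turned to its stop with the bar across the lid, and the key is back seated upright in the shelf hole; the arm stayed clear of the jar, dispenser and crock.

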